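# Wind the liner dispenser back one notch

### The job

The compost-liner dispenser has been wound on one notch too far. With a fingertip push its ball lever over, away from the wheel, so that the pawl lifts out of the teeth and stays up; then push the wheel backward (clockwise seen from above) by exactly one notch, and push the lever back over so that the pawl drops fully into the gap between the teeth. Only push, lightly, with the fingertips: do not grip the lever or the wheel, leave the things standing around where they are, and finish clear of everything.

Things in the scene. Friction and masses are not known exactly. Their poses are not given: they have to be found in the camera images.
- dispenser: Liner dispenser, a stainless box fixed to the bench, 190 mm (x) by 250 mm (y, -100 to +150 mm in its frame), its flat lid 100 mm up. Origin on the bench straight below the wheel's axle; z up, y from the axle towards the pawl. Two cheeks 30 mm apart on the lid at y = 115 mm carry the pawl (tops 156 mm above the bench).
- wheel_top (a point): Centre of the upper face of the flat white plastic ratchet wheel on the lid (radius 85 mm, upright axle, face 116 mm above the bench). 8 saw teeth stand up on its rim, 66 to 85 mm from the axle, 12 mm high, 45 degrees apart (one notch). A hub 18 mm in radius stands 10 mm high in the middle.
- push_peg (a point): Middle of one of four smooth upright steel pegs on the wheel (12 mm thick, 45 mm tall, tops 161 mm above the bench), 50 mm from the axle and 90 degrees apart, for pushing the wheel round with a finger. This one lies farthest from the pawl on the dispenser's +x side, at x = +35, y = -35 mm in its frame when joint feed_wheel is 0; it turns with the wheel.
- feed_wheel (a joint): Turn of the ratchet wheel in rad, growing backward = clockwise from above. Within 0.1 of 0 at the start; one notch is 0.785. It stays where left (friction, about 2 N at a peg). The lowered pawl blocks backward turning; it can drop fully into the gap within about 0.16 rad either side of 0 and of each further notch.
- pawl (a joint): Tilt (rad) of pawl with ball lever, one rigid piece hinged along the dispenser's x at y = 115 mm, 146 mm above the bench. 0: pawl fully down between two teeth, lever leaning 30 degrees to the wheel; 1.047: pawl up, lever leaning 30 degrees away. Top-heavy: above about 0.7 it falls open by itself and stays, below about 0.6 it falls back down. About 1 N at the ball moves it; hard stop at each end.
- lever_ball (a point): Centre of the smooth steel ball (26 mm diameter) on top of the pawl's lever, 70 mm from the hinge on a rod 8 mm thick. Pawl down: at y = 80 mm in the dispenser's frame, 207 mm above the bench; pawl up: y = 150 mm, same height; 216 mm high half-way.
- bento_tray: Bystander: open lime bento tray, 200 x 150 x 45 mm, loose. Origin at the centre of its underside.
- glass_container: Bystander: glass container with locking lid, 112 x 157 x 67 mm, loose. Origin at the centre of its underside.
- egg_mould_a: Bystander: round silicone egg mould, 90 mm across with a short tab, 22 mm high, loose. Origin at the centre of its underside.
- egg_mould_b: Bystander: the other egg mould, the same shape, beyond the pawl end of the dispenser. Origin at the centre of its underside.

How it is judged:
By the outcome, as a careful person would: the job done as asked, in the order asked, and still so for the second after the job is handed in, with the robot touching nothing.
It also fails if it takes over 67 s, if anything falls off the work surface, if the arm or the gripper's body presses on something with over 40 N, if the wrist force passes 120 N, or if a joint passes its speed limit or range.

### The arm

A 6-joint arm with a two-finger parallel gripper is mounted at the origin on the work surface. World frame = base frame: x ahead of the robot, y to its left, z up, the work surface at z = 0. Lengths are in mm, angles in rad, forces in N, time in s.
With the tool pointing down it reaches from about 350 to 875 mm from the base axis. Payload 4.2 kg.
Tool frame: the origin (TCP) lies on the mounting face of the last link; the fingertips stand 173 mm ahead of it and the grasp point (between the pads) lies grip_point_offset ahead of it (grip_point_offset is the distance from the TCP to the grasp point, in mm); z points along the fingers, y is the line along which they close (so a half turn about z gives the same grasp; the last joint's range is limited). The gripper opens to 85 mm and grips with 20 to 120 N. Pads are 22 mm wide; open, the fingers measure 114 mm over their backs; the gripper's body (76 mm by 85 mm) begins 54 mm behind the grasp point. The pads swing forward as they close: fully open they stand 13 mm farther back than shut.
Start: joints at [1.488, 0.385, 0.008, 0, -1.194, -0.259], TCP at [209.457, 588.836, 404.712] pointing down, gripper open.
Joint ranges: [-3.14, 3.14], [-1.21, 2.06], [-1.07, 1.41], [-3.16, 2.05], [-2.99, -0.16], [-3.1, 3.1]. Speed limits (rad/s): [2.79, 2.79, 3.14, 3.14, 3.14, 3.14].

### API

Orientations are given as a unit quaternion [x, y, z, w].
In Python, from bench import read_state, get_image, job_done, recognise, place_of, grip_point_offset gives the robot as it stands. The module is installed in compiled form; this text tells all that it offers.
- The arm moves only by the tool carry_out, never from a script. Its arguments are lists of equal length, an entry for each row: "slide": the shift along the tool's x, y, z in m, a list of three; "roll": the turn about the tool's z in degrees; "claw": the finger opening in m, from 0 to 0.0854. A call has 1 to 8 rows; each row is the pose to reach, as a shift and turn from the pose commanded when the call began, along the tool's axes at that moment; what a row does not reach only later rows make up. A row lasts 1/8 s, in which the tool goes at most 62.5 mm and 10.7 degrees, less where a joint would pass 70% of its speed; a pose out of reach is approached as far as the arm can. A call with a gripper value outside its range is refused whole. The fingers move at their own pace and stop on an object; the grip force is fixed at half the most. Time passes only in rows, so rows that repeat a pose let the fingers close. It gives the time, the measured TCP pose, the force, the opening and the grip force at its end, in the units of the state.
- read_state(): the state, without advancing time (a new reading comes with each control period).
- get_image(name): name is "scene" or "top"; returns a dict with "img" (384x512x3 uint8, red, green, blue), "z_map" (384x512 float32, mm along the optical axis (not along the pixel's ray), 0 where there is no reading), "mtx" (3x3 intrinsics, pixels), "k1" (the pictures are not rectified: a ray, as slopes to the right and down, at radius r is drawn at 1 + k1 r^2 times it, then the intrinsics apply), "world_from_camera" (4x4, takes a point from camera to world coordinates). Camera axes: x right, y up, looking along -z (the intrinsics and any distortion apply to the point x, -y, -z); pixel columns grow to the right and rows downward; lengths in mm; the calibration is good to about 2 mm. A picture is of the moment at which its call begins.
- job_done(): hands the job in; it is judged then, once.
Trained networks look in a picture, given as the dict that the camera call returned (one of the last four; its "shot" number tells which), for a name from the list of things; names that differ only in an ending like _2 or _b are one class to them, and where a whole thing is asked for, a point or a joint stands for the part that bears it (a point fixed in the world has none). Each returns a list of dicts, best first, with "conf" (0 to 1); they miss things now and then, are a little off and sometimes report something else, mostly with a low value. They report only what shows in the picture. A call takes as long as a camera call.
- recognise(picture, thing): "at" ([column, row] in pixels, amid what is visible of it).
- place_of(picture, thing): "at" ([column, row] in pixels: a listed point, or the origin of a listed thing).
The state is a dict: "clock": time; "joints": joint angles; "joint_vel": joint speeds; "joint_efforts": joint torques, N m; "position": TCP position; "ee_rot": TCP orientation; "contact_force": force on the tool from outside, world axes, zero at the start; "wrist_torque": the same for the moment, N m; "gripper_width": finger opening in mm; "grasp_force": force on a finger pad.
Only numpy, scipy, OpenCV 4.12 (cv2) and the standard library are available. Lean on these libraries where they do the work, as an engineer would, in place of code of your own. Each camera call takes 0.05 s, during which the arm holds its last target. There are 200 camera calls.

## Working session

There is one attempt and no reset: what is moved stays moved. The work goes in short steps, Python scripts to look and compute and a tool call to move; the robot and the scene stay as the last step left them, time stands still between calls to the robot, and variables do not carry over. Pictures are saved under pics/ and viewed, at most 10 in all, crops included, and the job is handed in when it is done.

Besides the shell and the picture viewer there is one more tool, called as a command line: name --pt "numbers of a row" for each row, then --argument value for the rest. carry_out: Moves the arm, as the interface text tells. Its arguments: {"type":"object","properties":{"slide":{"type":"array"},"roll":{"type":"array"},"claw":{"type":"array"}},"required":["slide","roll","claw"]}

```bash
mkdir -p pics; cat > h.py <<'E'
import numpy as np, cv2
from bench import *
def ray(P,at):
    K=P["mtx"];d=np.array([(at[0]-K[0,2])/K[0,0],(at[1]-K[1,2])/K[1,1]]);u=d.copy()
    for _ in range(20): u=d/(1+P["k1"]*(u@u))
    return u
def world(P,at,z=None,depth=None):
    u=ray(P,at);T=P["world_from_camera"];c=T[:3,3];d=T[:3,:3]@np.array([u[0],-u[1],-1.])
    t=depth if depth is not None else (z-c[2])/d[2]
    return c+t*d
def dep(P,at,r=1):
    c,w=int(round(at[0])),int(round(at[1]));z=P["z_map"][max(w-r,0):w+r+1,max(c-r,0):c+r+1];z=z[z>0]
    return float(np.median(z)) if z.size else None
def pix(P,X):
    T=P["world_from_camera"];p=T[:3,:3].T@(np.asarray(X)-T[:3,3]);u=np.array([p[0],-p[1]])/-p[2];u=u*(1+P["k1"]*(u@u));K=P["mtx"]
    return [K[0,0]*u[0]+K[0,2],K[1,1]*u[1]+K[1,2]]
E
cat > look.py <<'E'
from h import *
np.set_printoptions(precision=1,suppress=True)
Z=dict(wheel_top=116,push_peg=161,lever_ball=207,dispenser=0,bento_tray=0,glass_container=0,egg_mould_a=0,egg_mould_b=0)
s=read_state();print(s["clock"],s["position"],s["ee_rot"],s["contact_force"],grip_point_offset)
for n in("top","scene"):
    P=get_image(n);cv2.imwrite(f"pics/{n}0.png",P["img"][:,:,::-1])
    print(n,P["world_from_camera"][:3,3])
    for t in Z:
        for f in (place_of,recognise):
            for r in f(P,t)[:2]:
                d=dep(P,r["at"]);print(t,f.__name__[:3],np.round(r["at"],1),round(r["conf"],2),"plane",world(P,r["at"],z=Z[t]),"depth",world(P,r["at"],depth=d) if d else None)
E
python3 look.py
```

```text
0.0 [209.4 588.7 403.6] [ 1.  -0.2 -0.   0. ] [0.7 0.5 0.1] 154.70000000000002
top [ 449.8  -21.6 1238.1]
wheel_top cal [242.1 221.4] 0.59 plane [492.1  26.3 116. ] depth [491.7  25.9 126. ]
wheel_top cal [240.6 219.4] 0.96 plane [498.1  30.7 116. ] depth [497.7  30.3 124.6]
push_peg cal [256.1 213.5] 0.61 plane [511.8 -16.1 161. ] depth [513.6 -16.  129.5]
push_peg cal [238.7 225. ] 0.43 plane [480.4  34.3 161. ] depth [481.7  36.7 115.8]
push_peg cal [238.1 218.7] 0.91 plane [498.4  35.7 161. ] depth [499.9  37.5 126.7]
lever_ball cal [212.2 205.9] 0.58 plane [533.3 103.7 207. ] depth [532.3 102.2 219. ]
lever_ball cal [232.2 221.6] 0.68 plane [488.8  49.5 207. ] depth [492.2  55.8 116.4]
dispenser cal [238.8 221.9] 0.8 plane [495.1  42.2   0. ] depth [490.4  35.6 127.2]
dispenser cal [231.2 221.3] 0.97 plane [497.7  67.1   0. ] depth [493.2  58.7 116.4]
dispenser cal [288.  173.2] 0.37 plane [ 652.1 -125.1    0. ] depth [ 641.3 -119.6   65.9]
bento_tray cal [311.4 253. ] 0.96 plane [ 388.  -191.1    0. ] depth [ 388.8 -188.9   16. ]
bento_tray cal [311.3 255.8] 0.83 plane [ 379.1 
[... 2450 characters left out ...]
 69.6]
egg_mould_a cal [302.6 241.3] 0.97 plane [723.8  57.8   0. ] depth [725.7  55.7   5.1]
egg_mould_a cal [318.8 162.1] 0.9 plane [531.8 262.5   0. ] depth [535.1 258.9   5.5]
egg_mould_a cal [304.6 239.1] 0.83 plane [721.4  66.1   0. ] depth [723.5  63.7   5.6]
egg_mould_a cal [319.1 158.1] 0.55 plane [519.5 273.5   0. ] depth [523.1 269.5   5.9]
egg_mould_b cal [302.6 241.3] 0.97 plane [723.8  57.8   0. ] depth [725.7  55.7   5.1]
egg_mould_b cal [318.8 162.1] 0.9 plane [531.8 262.5   0. ] depth [535.1 258.9   5.5]
egg_mould_b cal [304.6 239.1] 0.83 plane [721.4  66.1   0. ] depth [723.5  63.7   5.6]
egg_mould_b cal [319.1 158.1] 0.55 plane [519.5 273.5   0. ] depth [523.1 269.5   5.9]
```

```bash
cat > cloud.py <<'E'
from h import *
def cloud(P):
    h,w=P["z_map"].shape;K=P["mtx"];v,u=np.mgrid[:h,:w];d=np.stack([(u-K[0,2])/K[0,0],(v-K[1,2])/K[1,1]],-1);s=d.copy()
    for _ in range(15): s=d/(1+P["k1"]*(s**2).sum(-1,keepdims=True))
    z=P["z_map"][...,None];p=np.concatenate([s[...,:1]*z,-s[...,1:]*z,-z],-1)
    T=P["world_from_camera"];X=p@T[:3,:3].T+T[:3,3];X[P["z_map"]<=0]=np.nan
    return X
E
python3 - <<'E'
from cloud import *
np.set_printoptions(precision=1,suppress=True)
for n in("top","scene"):
    P=get_image(n);X=cloud(P)
    a=X.reshape(-1,3);a=a[(np.abs(a[:,0]-500)<200)&(np.abs(a[:,1]-50)<180)]
    b=a[(a[:,2]>92)&(a[:,2]<135)]
    print(n,"rect",cv2.minAreaRect(b[:,:2].astype(np.float32)))
    lid=a[(a[:,2]>94)&(a[:,2]<107)];print("lid rect",cv2.minAreaRect(lid[:,:2].astype(np.float32)),np.median(lid[:,2]))
    hi=a[(a[:,2]>140)&(np.hypot(a[:,0]-500,a[:,1]-30)<170)];print("high\n",hi[np.argsort(hi[:,1])] if len(hi)<70 else len(hi))
    K=X[...,2]
    if n=="top":
        c=P["img"][160:270,180:310]
        cv2.imwrite("pics/t1.png",cv2.resize(c,None,fx=6,fy=5.4,interpolation=cv2.INTER_CUBIC)[:590,:,::-1])
    else:
        c=P["img"][105:225,185:325];cv2.imwrite("pics/s1.png",cv2.resize(c,None,fx=5,fy=5,interpolation=cv2.INTER_CUBIC)[:,:,::-1])
E
```

```text
top rect ((509.5054931640625, 52.127838134765625), (247.7747802734375, 188.66859436035156), 67.07030487060547)
lid rect ((509.4584655761719, 51.97804260253906), (246.76824951171875, 188.39944458007812), 67.28255462646484) 99.19668331038918
high
 209
scene rect ((511.6334228515625, 55.01910400390625), (246.37197875976562, 187.2285614013672), 66.9209213256836)
lid rect ((511.433837890625, 55.05332946777344), (243.92617797851562, 187.23526000976562), 67.09636688232422) 100.71686539569527
high
 428
```

View pics/t1.png

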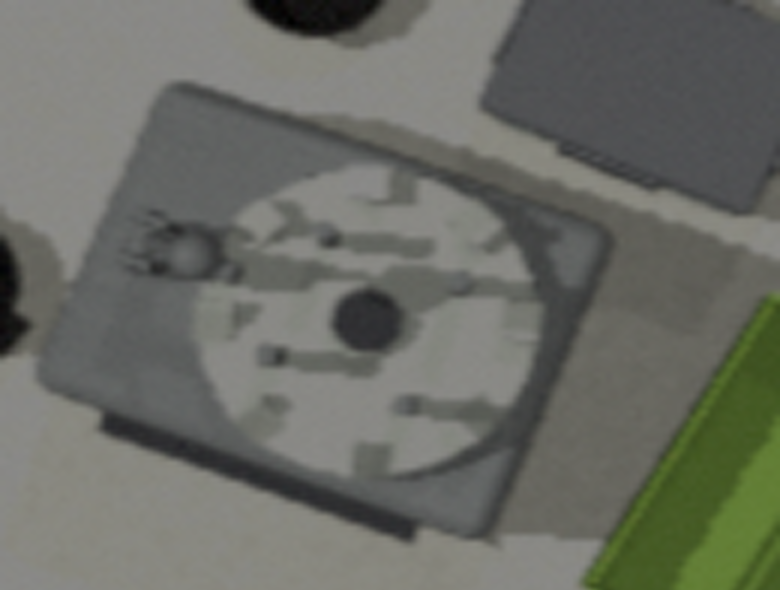

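View pics/s1.png

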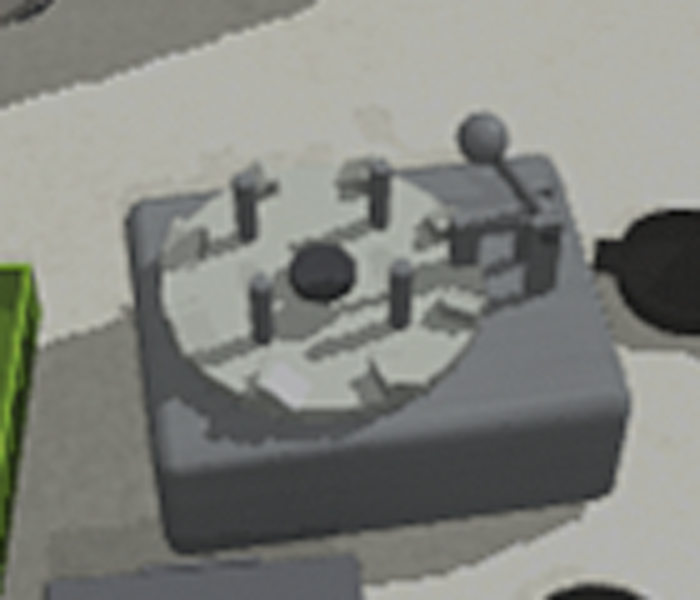

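View pics/scene0.png

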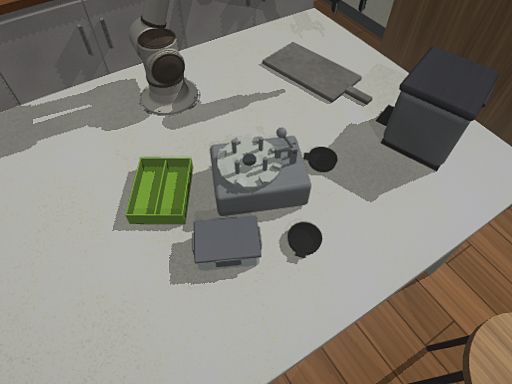

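The top view shows the dispenser with its pawl end to the left: ball at about (195,250) in the crop, hub at (367,320), farthest +x peg at (460,285). The scene view has the lever leaning to the wheel with its ball at (482,138) in the crop. Dispenser yaw is about -23° and its axle is near (501, 30.5).

```bash
cat > go.py <<'E'
# usage: go.py yaw_local_deg  X,Y,tipz ...   -> tool-frame shifts from the present pose (tip 173 ahead)
from h import *
import sys
from scipy.spatial.transform import Rotation as R
np.set_printoptions(precision=4,suppress=True)
YAW=np.radians(-22.95);O=np.array([500.7,30.5,0]);D=R.from_euler("z",YAW)
s=read_state();p=np.array(s["position"]);T=R.from_quat(s["ee_rot"])
tip=p+T.apply([0,0,173])
loc=D.inv().apply(tip-O);x=D.inv().apply(T.apply([1,0,0]))
print("t",s["clock"],"tip local",loc,"toolx yaw local",np.degrees(np.arctan2(x[1],x[0])),"z",T.apply([0,0,1]),"F local",D.inv().apply(s["contact_force"]),"w",s["gripper_width"],grip_point_offset,"j",np.array(s["joints"]))
for a in sys.argv[1:]:
    g=O+D.apply(np.array([float(v) for v in a.split(",")]))
    print(a,"slide",T.inv().apply(g-tip)/1000)
E
python3 go.py 0,30,270 0,30,197 0,103,197 35,-5,200
```

```text
t 1.8 tip local [-485.8798  400.5909  231.7021] toolx yaw local 3.363726005600067 z [-0.  0. -1.] F local [ 0.6183 -0.5982  1.1887] w 85.37581663383718 154.70000000000002 j [ 1.4876  0.3847  0.0079 -0.     -1.194  -0.2586]
0,30,270 slide [ 0.4633  0.3985 -0.0383]
0,30,197 slide [0.4633 0.3985 0.0347]
0,103,197 slide [0.4676 0.3256 0.0347]
35,-5,200 slide [0.4962 0.4355 0.0317]
```

carry_out --pt "0.03 0.03 -0.04" --pt "0.07 0.06 -0.04" --pt "0.11 0.095 -0.04" --pt "0.15 0.13 -0.04" --pt "0.19 0.165 -0.04" --pt "0.23 0.2 -0.04" --pt "0.27 0.232 -0.04" --pt "0.3 0.258 -0.04" --roll '[3.4,3.4,3.4,3.4,3.4,3.4,3.4,3.4]' --claw '[0,0,0,0,0,0,0,0]'

```text
clock: 2.8
position: [406.2, 243.4, 445.1]
ee_rot: [0.98, -0.2, 0.0, -0.0]
contact_force: [0.5, 0.9, 1.0]
gripper_width: 0.1
grasp_force: 0.0
```

```bash
python3 go.py 0,30,270 0,30,197
```

```text
t 2.8 tip local [-169.9459  159.3138  272.073 ] toolx yaw local -0.07421514898595798 z [ 0.0006  0.0005 -1.    ] F local [0.0915 1.0259 1.0177] w 0.10032540649132712 154.70000000000002 j [ 0.884   0.0937 -0.2792  0.0002 -1.1971  0.2849]
0,30,270 slide [0.1701 0.1291 0.002 ]
0,30,197 slide [0.1701 0.1291 0.075 ]
```

carry_out --pt "0.045 0.034 0" --pt "0.09 0.068 0" --pt "0.13 0.1 0" --pt "0.168 0.128 0" --pt "0.168 0.128 0" --roll '[0,0,0,0,0]' --claw '[0,0,0,0,0]'

```text
clock: 3.42
position: [511.3, 59.5, 444.4]
ee_rot: [0.979, -0.202, -0.0, 0.0]
contact_force: [-0.3, -0.7, -0.2]
gripper_width: -0.2
grasp_force: 0.0
```

```bash
python3 go.py 0,30,197; python3 - <<'E'
from cloud import *
np.set_printoptions(precision=1,suppress=True)
P=get_image("scene");cv2.imwrite("pics/s2.png",cv2.resize(P["img"][50:225,185:345],None,fx=4,fy=3.4,interpolation=cv2.INTER_CUBIC)[:,:,::-1])
from scipy.spatial.transform import Rotation as R
X=cloud(P).reshape(-1,3);L=R.from_euler("z",np.radians(-22.95)).inv().apply(X-[500.7,30.5,0])
a=L[(L[:,2]>230)&(L[:,2]<330)&(np.hypot(L[:,0],L[:,1]-30)<60)]
for z in range(230,330,10):
    q=a[(a[:,2]>=z)&(a[:,2]<z+10)]
    if len(q):print(z,len(q),q.min(0),q.max(0))
b=L[(L[:,2]>190)&(L[:,2]<230)&(np.hypot(L[:,0],L[:,1]-80)<40)];print("ball",len(b),b.min(0),b.max(0))
E
```

```text
t 3.425 tip local [ -1.5485  30.7013 271.4277] toolx yaw local -0.3041866617562742 z [-0.0003 -0.0005 -1.    ] F local [-0.0178 -0.7771 -0.1772] w -0.19365021215502506 154.70000000000002 j [ 0.4315  0.1684 -0.1922  0.0003 -1.2107  0.7333]
0,30,197 slide [0.0016 0.0007 0.0744]
270 18 [  2.7  22.5 271.3] [ 11.8  45.6 279.9]
280 43 [  3.6  20.2 280.2] [ 12.4  48.  289.9]
290 42 [  3.9  20.1 290.4] [ 12.8  45.3 299.7]
300 45 [ -9.8  20.6 300.4] [ 12.3  44.6 309.8]
310 62 [-13.7   3.5 310.3] [ 13.8  60.9 319.9]
320 165 [-11.4  -2.9 320.1] [ 14.7  71.1 330. ]
ball 86 [ -6.3  70.4 191. ] [ 15.3  92.6 220.7]
```

View pics/s2.png

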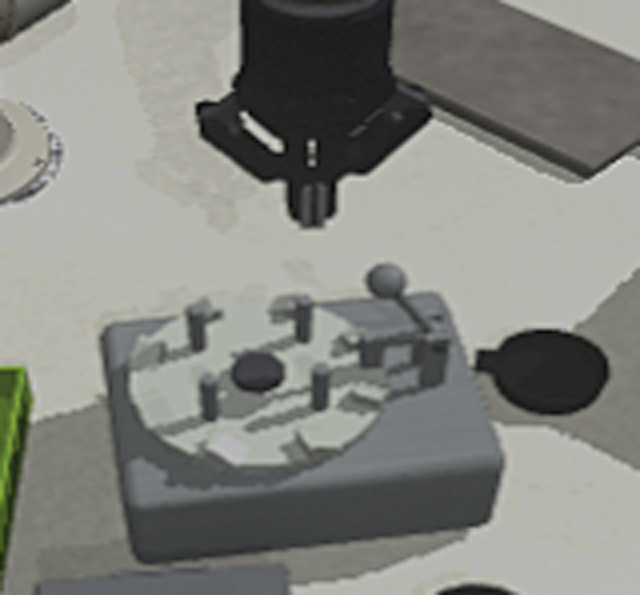

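carry_out --pt "0.003 0 0.03" --pt "0.003 0 0.06" --pt "0.003 0 0.0715" --pt "0.003 0 0.0715" --pt "0.003 -0.007 0.0715" --pt "0.003 -0.014 0.0715" --pt "0.003 -0.019 0.0715" --pt "0.003 -0.024 0.0715" --roll '[0,0,0,0,0,0,0,0]' --claw '[0,0,0,0,0,0,0,0]'

```text
clock: 4.47
position: [522.5, 82.9, 373.5]
ee_rot: [0.98, -0.199, 0.0, 0.0]
contact_force: [-0.3, -1.4, 0.9]
gripper_width: -0.0
grasp_force: 0.7
```

carry_out --pt "0 -0.005 0" --pt "0 -0.01 0" --pt "0 -0.015 0" --pt "0 -0.02 0" --pt "0 -0.025 0" --pt "0 -0.03 0" --pt "0 -0.035 0" --pt "0 -0.04 0" --roll '[0,0,0,0,0,0,0,0]' --claw '[0,0,0,0,0,0,0,0]'

```text
clock: 5.48
position: [538.2, 119.9, 373.2]
ee_rot: [0.98, -0.199, 0.0, -0.0]
contact_force: [-0.1, 0.7, 0.1]
gripper_width: 0.1
grasp_force: 0.1
```

```bash
cat > chk.py <<'E'
from cloud import *
import sys
from scipy.spatial.transform import Rotation as R
np.set_printoptions(precision=1,suppress=True)
D=R.from_euler("z",np.radians(-22.95));O=np.array([500.7,30.5,0])
for n in("top","scene"):
    P=get_image(n)
    for t,z in(("lever_ball",209),("push_peg",161)):
        for r in place_of(P,t)[:2]:
            print(n,t,round(r["conf"],2),"local",D.inv().apply(world(P,r["at"],z=z)-O))
cv2.imwrite(f"pics/{sys.argv[1]}.png",cv2.resize(P["img"][90:225,185:345],None,fx=4.5,fy=4.4,interpolation=cv2.INTER_CUBIC)[:,:,::-1])
E
python3 go.py 0,108,200; python3 chk.py s3
```

```text
t 5.475 tip local [ -0.288   96.9286 200.1979] toolx yaw local -0.03249653733433632 z [ 0.0001  0.0001 -1.    ] F local [-0.4237  0.6233  0.1185] w 0.05461599214246661 154.70000000000002 j [ 0.5131  0.2856 -0.2222 -0.     -1.0629  0.6566]
0,108,200 slide [ 0.0003 -0.0111  0.0002]
top push_peg 0.83 local [ 32.4 -34.6 161. ]
top push_peg 0.67 local [156.1  95.  161. ]
scene lever_ball 0.51 local [ -5.6 129.6 209. ]
scene push_peg 0.97 local [ 57.1 -35.  161. ]
```

carry_out --pt "0 -0.004 0" --pt "0 -0.008 0" --pt "0 -0.012 0" --pt "0 -0.015 0" --pt "0 -0.015 0" --pt "0 -0.015 0" --roll '[0,0,0,0,0,0]' --claw '[0,0,0,0,0,0]'

```text
clock: 6.52
position: [543.9, 133.3, 373.2]
ee_rot: [0.98, -0.199, -0.0, 0.0]
contact_force: [-0.9, -0.1, 0.4]
gripper_width: 0.1
grasp_force: 0.0
```

```bash
python3 chk.py s4;  python3 go.py 40,-5,200
```

```text
top lever_ball 0.19 local [ 31.5 -34.5 209. ]
top push_peg 0.72 local [164.4 -78.3 161. ]
top push_peg 0.56 local [ 30.4 -35.1 161. ]
scene lever_ball 0.58 local [  1.5 155.7 209. ]
scene push_peg 0.83 local [ 54.  -28.5 161. ]
t 6.825 tip local [ -0.2984 111.4742 200.2443] toolx yaw local -0.03709635661996336 z [ 0.  0. -1.] F local [ 0.2285  0.2642 -0.1609] w 0.527778513061117 154.70000000000002 j [ 0.5297  0.2998 -0.2017 -0.     -1.0693  0.6399]
40,-5,200 slide [0.0404 0.1164 0.0002]
```

View pics/s4.png

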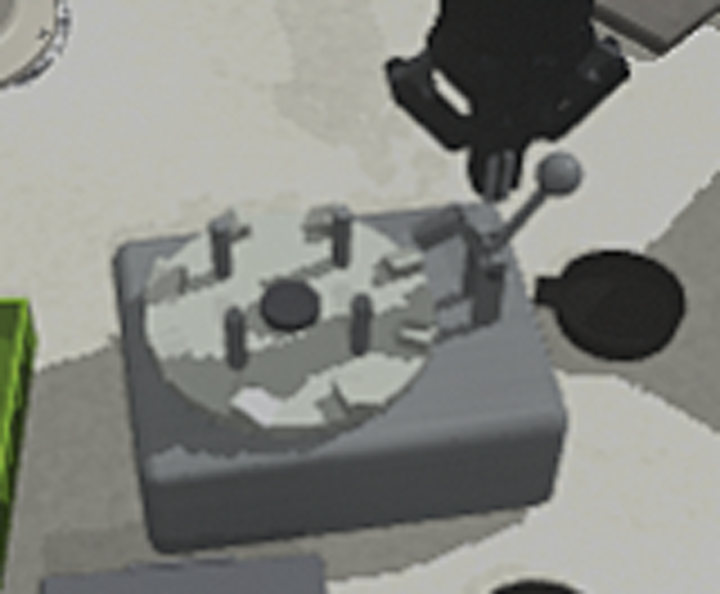

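The ball is now at (560,173), past upright and leaning away from the wheel, and the pawl arm is lifted. Next, the wheel.

carry_out --pt "0 0.02 0" --pt "0.02 0.06 -0.01" --pt "0.04 0.1 -0.01" --pt "0.066 0.137 -0.01" --pt "0.066 0.137 -0.01" --pt "0.066 0.137 0" --roll '[0,-7.5,-15,-22.5,-22.5,-22.5]' --claw '[0,0,0,0,0,0]'

```text
clock: 7.58
position: [550.9, -19.1, 373.6]
ee_rot: [1.0, -0.005, 0.001, -0.0]
contact_force: [-0.2, -0.1, -0.2]
gripper_width: -0.4
grasp_force: 0.0
```

```bash
python3 go.py 64.6,-25.2,140 17,-44.9,140
```

```text
t 7.575 tip local [ 65.7839 -25.9174 200.582 ] toolx yaw local 22.38053029678521 z [ 0.0018  0.0005 -1.    ] F local [-0.1116 -0.1413 -0.1774] w -0.40512116379268787 154.70000000000002 j [ 0.2595  0.2846 -0.2226 -0.     -1.0618  1.3014]
64.6,-25.2,140 slide [-0.0009 -0.0011  0.0606]
17,-44.9,140 slide [-0.0524 -0.001   0.0605]
```

carry_out --pt "0 0 0.03" --pt "0 0 0.055" --pt "0 0 0.061" --pt "0 0 0.061" --pt "-0.006 0 0.061" --pt "-0.011 0 0.061" --pt "-0.015 0 0.061" --pt "-0.019 0 0.061" --roll '[0,0,0,0,0,0,0,0]' --claw '[0,0,0,0,0,0,0,0]'

```text
clock: 8.57
position: [532.4, -18.4, 312.9]
ee_rot: [1.0, -0.004, 0.002, -0.0]
contact_force: [1.7, -1.2, -1.5]
gripper_width: -0.3
grasp_force: 1.3
```

carry_out --pt "-0.004 0 0" --pt "-0.008 0 0" --pt "-0.012 0 0" --pt "-0.016 0 0" --pt "-0.02 0 0" --pt "-0.023 0 0" --pt "-0.026 0 0" --pt "-0.026 0 0" --roll '[0,0,0,0,0,0,0,0]' --claw '[0,0,0,0,0,0,0,0]'

```text
clock: 9.57
position: [505.8, -18.2, 312.1]
ee_rot: [1.0, -0.004, -0.001, -0.0]
contact_force: [0.6, 0.7, 0.1]
gripper_width: 0.1
grasp_force: 0.4
```

```bash
python3 go.py 17,-44.9,140;python3 - <<'E'
from h import *
P=get_image("top");cv2.imwrite("pics/t5.png",cv2.resize(P["img"][160:270,180:310],None,fx=6,fy=5.4,interpolation=cv2.INTER_CUBIC)[:,:,::-1])
P=get_image("scene");cv2.imwrite("pics/s5.png",cv2.resize(P["img"][90:225,185:345],None,fx=4.5,fy=4.4,interpolation=cv2.INTER_CUBIC)[:,:,::-1])
E
```

```text
t 9.575 tip local [ 23.4672 -42.9142 139.1008] toolx yaw local 22.455823198557933 z [-0.001  0.    -1.   ] F local [0.3028 0.8559 0.1386] w 0.10222863511138316 154.70000000000002 j [ 0.2852  0.2767 -0.4105 -0.0004 -0.8846  1.2772]
17,-44.9,140 slide [-0.0067 -0.0006 -0.0009]
```

View pics/s5.png

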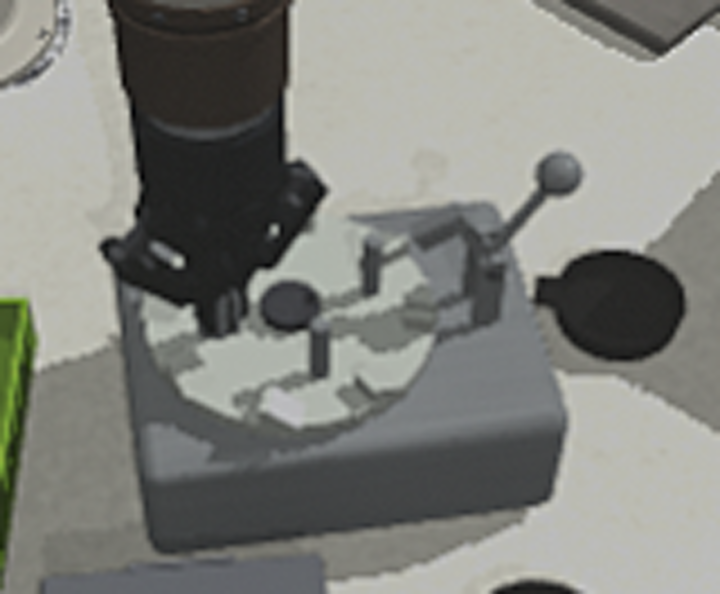

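The wheel has followed: visible pegs are now at (372,265) and (320,350), the lever still open. I push the last bit, then back off and measure.

carry_out --pt "-0.003 0 0" --pt "-0.005 0 0" --pt "-0.005 0 0" --pt "0.01 0 0" --pt "0.02 0 0" --pt "0.02 0 -0.03" --pt "0.02 0 -0.07" --pt "0.02 0 -0.1" --roll '[0,0,0,0,0,0,0,0]' --claw '[0,0,0,0,0,0,0,0]'

```text
clock: 10.68
position: [526.8, -18.5, 413.6]
ee_rot: [1.0, -0.004, 0.0, 0.0]
contact_force: [0.4, 0.2, 0.1]
gripper_width: -0.2
grasp_force: 0.0
```

```bash
cat > ang.py <<'E'
# fit feed angle: compare peg axis model to high points (z 135..160) in the clouds
from cloud import *
import sys
from scipy.spatial.transform import Rotation as R
np.set_printoptions(precision=1,suppress=True)
D=R.from_euler("z",np.radians(-22.95));O=np.array([500.7,30.5,0])
for n in("scene","top"):
    P=get_image(n);L=D.inv().apply(cloud(P).reshape(-1,3)-O)
    a=L[(L[:,2]>134)&(L[:,2]<164)&(np.hypot(L[:,0],L[:,1])<64)&(np.hypot(L[:,0],L[:,1])>36)]
    cam=D.inv().apply(P["world_from_camera"][:3,3]-O)[:2];u=cam/np.hypot(*cam) if n=="scene" else 0*cam
    an=np.degrees(np.arctan2(a[:,1]-5*u[1],a[:,0]-5*u[0]))
    for k in range(4):
        for off in (0,45):
            d=(an-(-45+90*k-off)+180)%360-180;m=np.abs(d)<14
            if m.sum()>4:print(n,"feed",off,"peg",k,m.sum(),"feed deg",off-np.median(d[m]))
    for r in place_of(P,"push_peg")[:2]: q=D.inv().apply(world(P,r["at"],z=138)-O);print("net",round(r["conf"],2),q,np.degrees(np.arctan2(q[1],q[0])))
    if n=="scene":
        cv2.imwrite(f"pics/{sys.argv[1]}.png",cv2.resize(P["img"][90:225,185:345],None,fx=4.5,fy=4.4,interpolation=cv2.INTER_CUBIC)[:,:,::-1])
    else:
        I=P["img"].copy();I=cv2.resize(I[160:270,180:310],None,fx=6,fy=5.4,interpolation=cv2.INTER_CUBIC)
        for t in(0,90,180,270):
            for z,c in((161,(255,0,0)),(116,(0,0,255))):
                x=pix(P,O+D.apply([50*np.cos(np.radians(t)),50*np.sin(np.radians(t)),z]));cv2.circle(I,(int((x[0]-180+.5)*6),int((x[1]-160+.5)*5.4)),4,c,1)
        cv2.imwrite(f"pics/{sys.argv[1]}t.png",I[:,:,::-1])
E
python3 ang.py s6; python3 go.py 17,-44.9,140
```

```text
scene feed 45 peg 0 46 feed deg 41.983098434320254
scene feed 45 peg 1 37 feed deg 37.049382908233895
scene feed 45 peg 2 40 feed deg 37.84189201518453
scene feed 45 peg 3 39 feed deg 43.778730391358636
net 0.76 [ -0.9 -47.1 138. ] -91.06743840084505
top feed 45 peg 0 13 feed deg 41.198037057545434
top feed 45 peg 3 15 feed deg 36.75946605455749
net 0.96 [  4.  -47.7 138. ] -85.20674265240461
t 10.875 tip local [ 42.6964 -35.0089 239.1252] toolx yaw local 22.435289055831504 z [-0.0002  0.0005 -1.    ] F local [-0.8529 -0.1244  0.1125] w 0.04015078819773782 154.70000000000002 j [ 0.2731  0.2119 -0.2195 -0.0005 -1.1395  1.289 ]
17,-44.9,140 slide [-0.0275 -0.0006  0.0991]
```

View pics/s6.png

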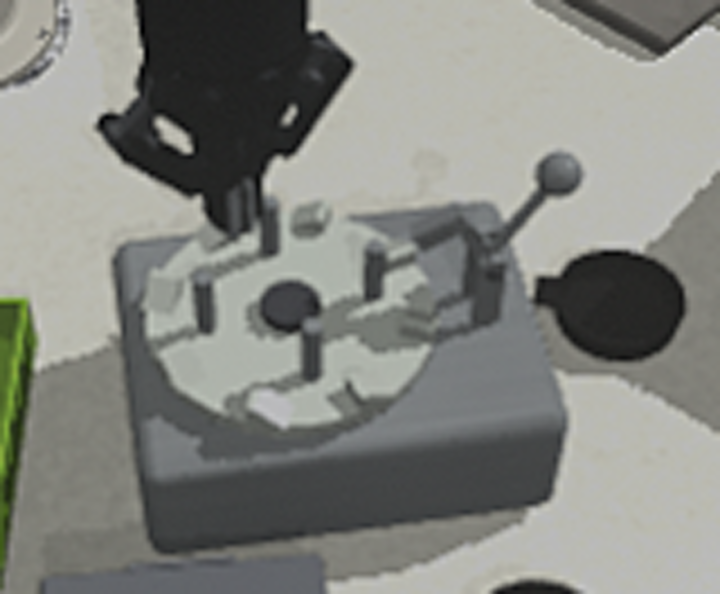

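The pegs have moved on by about 40–43° and the lever is still open, so a further nudge of about 2 mm will centre the wheel.

carry_out --pt "0 0 0.05" --pt "0 0 0.098" --pt "0 0 0.098" --pt "-0.01 0 0.098" --pt "-0.02 0 0.098" --pt "-0.025 0 0.098" --pt "-0.028 0 0.098" --pt "-0.028 0 0.098" --roll '[0,0,0,0,0,0,0,0]' --claw '[0,0,0,0,0,0,0,0]'

```text
clock: 11.88
position: [498.5, -18.0, 315.1]
ee_rot: [1.0, -0.004, 0.001, -0.0]
contact_force: [1.8, 0.1, -0.1]
gripper_width: 0.1
grasp_force: 0.9
```

```bash
python3 go.py
```

```text
t 11.875 tip local [ 17.2663 -45.2566 142.143 ] toolx yaw local 22.490245318718728 z [ 0.0027  0.0005 -1.    ] F local [ 1.6391  0.7875 -0.0895] w 0.0722784364316864 154.70000000000002 j [ 0.2901  0.2607 -0.4248  0.0004 -0.8826  1.2724]
```

carry_out --pt "0.015 0 0" --pt "0.028 0 0" --pt "0.028 0 -0.04" --pt "0.028 0 -0.1" --pt "0.028 0 -0.14" --pt "0.028 0 -0.14" --roll '[0,0,0,5,15,22.5]' --claw '[0,0,0,0,0,0]'

```text
clock: 12.62
position: [527.5, -18.5, 458.0]
ee_rot: [0.979, -0.201, 0.003, -0.001]
contact_force: [-0.4, 0.2, -1.0]
gripper_width: 0.2
grasp_force: 0.0
```

```bash
python3 ang.py s7; python3 go.py -80,100,280 0,195,280 0,195,200 0,131,200
```

```text
scene feed 45 peg 0 47 feed deg 44.59456384874886
scene feed 45 peg 1 42 feed deg 38.65035367027498
scene feed 45 peg 2 37 feed deg 39.88273581043924
scene feed 45 peg 3 36 feed deg 45.4956120754528
net 0.95 [  6.7 -44.7 138. ] -81.44391217680747
top feed 45 peg 0 13 feed deg 43.391498459271816
top feed 45 peg 3 17 feed deg 39.26572387128033
net 0.88 [ -7.3 -50.6 138. ] -98.24934830266476
t 12.825 tip local [ 42.6167 -35.1357 280.2703] toolx yaw local 0.07103305033042788 z [-0.0021 -0.0003 -1.    ] F local [-0.5092 -0.2536  0.1784] w -0.08151804176800845 154.70000000000002 j [ 0.2731  0.185  -0.149  -0.0003 -1.239   0.8985]
-80,100,280 slide [-0.1224 -0.1353  0.0003]
0,195,280 slide [-0.0423 -0.2302  0.0001]
0,195,200 slide [-0.0422 -0.2303  0.0801]
0,131,200 slide [-0.0423 -0.1663  0.0802]
```

View pics/s7t.png

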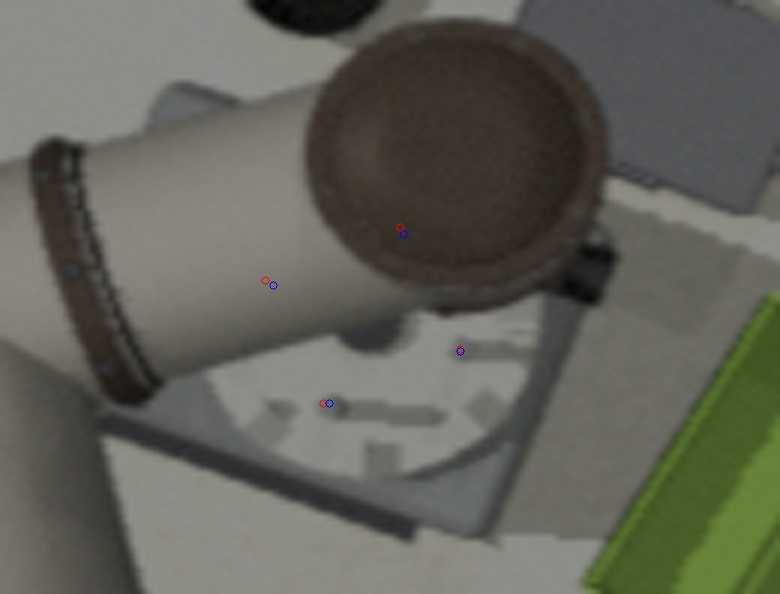

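The top picture shows the visible pegs at (460,351) and (335,404), within about 2 mm of the one-notch marks (460,351) and (326,404). Now the lever goes back.

carry_out --pt "-0.01 -0.05 0" --pt "-0.02 -0.1 0" --pt "-0.03 -0.15 0" --pt "-0.04 -0.2 0" --pt "-0.042 -0.23 0" --pt "-0.042 -0.23 0.03" --pt "-0.042 -0.23 0.08" --pt "-0.042 -0.23 0.08" --roll '[0,0,0,0,0,0,0,0]' --claw '[0,0,0,0,0,0,0,0]'

```text
clock: 13.82
position: [576.6, 209.4, 369.0]
ee_rot: [0.98, -0.199, -0.004, 0.004]
contact_force: [-0.5, -0.4, 0.8]
gripper_width: 0.3
grasp_force: 0.0
```

```bash
python3 go.py 0,131,200
```

```text
t 13.825 tip local [ -1.1155 192.6999 196.    ] toolx yaw local 0.018069145173576766 z [-0.0103 -0.006  -0.9999] F local [-0.3273 -0.5819  0.7607] w 0.32980590322831765 154.70000000000002 j [ 0.6117  0.3937 -0.0705 -0.0011 -1.1185  0.5594]
0,131,200 slide [ 0.0011  0.0617 -0.0034]
```

carry_out --pt "0 0.006 0" --pt "0 0.012 0" --pt "0 0.017 0" --pt "0 0.022 0" --pt "0 0.027 0" --pt "0 0.032 0" --pt "0 0.037 0" --pt "0 0.042 0" --roll '[0,0,0,0,0,0,0,0]' --claw '[0,0,0,0,0,0,0,0]'

```text
clock: 14.82
position: [560.7, 170.7, 374.0]
ee_rot: [0.98, -0.199, -0.0, 0.0]
contact_force: [-0.9, -0.5, 0.1]
gripper_width: 0.0
grasp_force: 0.1
```

carry_out --pt "0 0.005 0" --pt "0 0.01 0" --pt "0 0.015 0" --pt "0 0.02 0" --pt "0 0.024 0" --pt "0 0.024 0" --pt "0 0.024 0" --pt "0 0.024 0" --roll '[0,0,0,0,0,0,0,0]' --claw '[0,0,0,0,0,0,0,0]'

```text
clock: 15.82
position: [551.6, 149.2, 374.2]
ee_rot: [0.98, -0.199, -0.0, -0.0]
contact_force: [-0.8, -0.6, 0.1]
gripper_width: 0.2
grasp_force: 0.0
```

carry_out --pt "0 -0.03 0" --pt "0 -0.06 0" --pt "0 -0.08 -0.03" --pt "0 -0.1 -0.08" --pt "0 -0.13 -0.1" --pt "0 -0.16 -0.1" --pt "0 -0.16 -0.1" --roll '[0,0,0,0,0,0,0]' --claw '[0,0,0,0,0,0,0]'

```text
clock: 16.7
position: [614.4, 298.2, 472.9]
ee_rot: [0.98, -0.198, -0.001, 0.0]
contact_force: [0.3, -0.4, 0.0]
gripper_width: 0.0
grasp_force: 0.0
```

```bash
python3 chk.py s8; python3 ang.py s9;python3 go.py|cut -c1-60; python3 - <<'E'
from cloud import *
from scipy.spatial.transform import Rotation as R
np.set_printoptions(precision=1,suppress=True)
for n in("top","scene"):
    L=R.from_euler("z",np.radians(-22.95)).inv().apply(cloud(get_image(n)).reshape(-1,3)-[500.7,30.5,0])
    b=L[(L[:,2]>195)&(L[:,2]<232)&(np.abs(L[:,0])<25)&(L[:,1]>50)&(L[:,1]<170)];print(n,"ball",len(b),b.min(0),b.max(0)) if len(b) else print("none")
E
```

```text
top lever_ball 0.67 local [ -2.5  90.7 209. ]
top push_peg 0.88 local [ -2.4 -59.2 161. ]
scene lever_ball 0.81 local [ -3.2  85.  209. ]
scene push_peg 0.69 local [ 20.  -43.2 161. ]
scene feed 45 peg 0 47 feed deg 44.47455159840456
scene feed 45 peg 1 45 feed deg 39.29387894948417
scene feed 45 peg 2 40 feed deg 40.42303574709345
scene feed 45 peg 3 34 feed deg 46.492525650227094
net 0.97 [  1.8 -52.1 138. ] -88.02784262491717
top feed 45 peg 0 12 feed deg 42.8136431863976
top feed 45 peg 1 16 feed deg 45.30633865383393
top feed 45 peg 2 18 feed deg 40.93047243938253
top feed 45 peg 3 15 feed deg 40.31017252179231
net 0.81 [ -2.4 -57.7 138. ] -92.3476958276882
t 17.2 tip local [  0.8421 288.5738 301.4946] toolx yaw loca
top ball 72 [-12.8  65.  204.8] [ 11.7  90.2 221.7]
scene ball 80 [ -7.4  70.6 196.8] [ 14.   91.3 220.8]
```

View pics/s8.png

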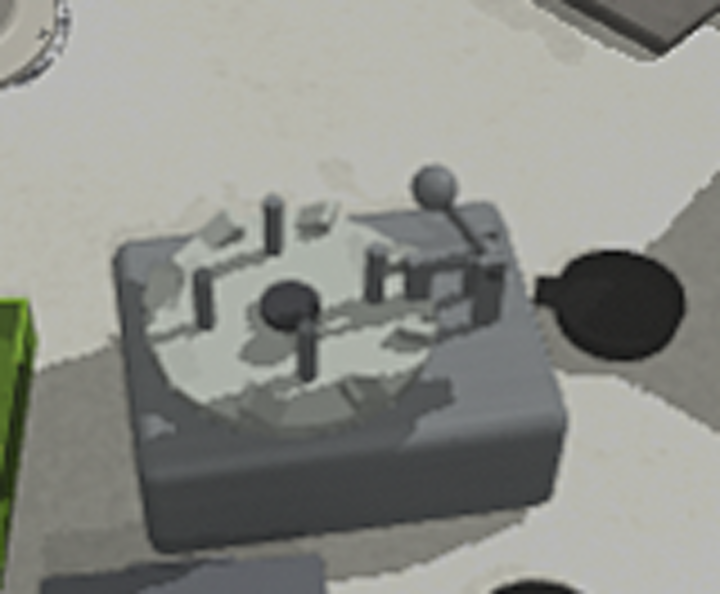

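The ball is back at (435,187), leaning to the wheel, with its y and top height (220.8 mm) matching the start. The pawl is down in the gap, the wheel reads about 42.5° (one notch) and the arm is clear.

```bash
python3 -c "from bench import *;print(job_done())"
```

```text
the job is handed in; nothing more can be done
None
```

The job is handed in: I pushed the lever over, turned the wheel back one notch (measured about 42.5° of 45°, inside the pawl's drop-in range), pushed the lever back so the pawl is down in the gap, and left the arm clear of everything.

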